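# Load the cell into the nail drill's power unit

## Robot

A 7-joint arm with a two-finger parallel gripper is mounted at the origin on the work surface. World frame = base frame: x ahead of the robot, y to its left, z up, the work surface at z = 0. Lengths are in mm, angles in rad, forces in N, time in s.
With the tool pointing down it reaches from about 425 to 925 mm from the base axis. Payload 6.8 kg.
Tool frame: the origin (TCP) lies midway between the tips of the shut fingers; the grasp point (between the pads) lies 19 mm behind it; z points along the fingers, y is the direction in which the jaws open and shut (so a half turn about z gives the same grasp; the last joint's range is limited). The gripper opens to 88 mm and grips with 3 to 60 N. Pads are 20 mm wide; open, the fingers measure 115 mm over their backs; the gripper's body (75 mm by 178 mm) begins 61 mm behind the grasp point.
Start: joints at [-1.286, 0.477, 0.022, 1.555, -0.011, 1.109, -0.083], TCP at [258.372, 623.612, 222.664] pointing down, gripper open.
Joint ranges: [-2.96, 2.96], [-0.34, 2.1], [-1.41, 1.46], [0.24, 2.44], [-1.37, 4.51], [0.17, 1.92], [-2.96, 2.96]. Speed limits (rad/s): [2.39, 2.39, 3.14, 3.14, 3.14, 3.14, 3.14].

## Interface

Orientations are given as a 3x3 rotation matrix whose columns are the frame's x, y, z axes.
In Python, from cell import read_state, read_camera, camera_model, finish_job gives the robot as it stands.
- The arm moves only by the tool step_arm, never from a script. Its argument "deltas" is a list that holds one entry, the list of rows, each a list of 6 numbers: the shift along the tool's x, y, z in cm, then the turn, a rotation vector about the tool's x, y, z in rad. In form: [[[dx, dy, dz, ax, ay, az], ...]]. A call has 1 to 12 rows; each row is the pose to reach, as a shift and turn from the pose commanded when the call began, along the tool's axes at that moment; what a row does not reach only later rows make up. A row lasts 1/8 s, in which the tool goes at most 62.5 mm and 10.7 degrees, less where a joint would pass 70% of its speed; a pose out of reach is approached as far as the arm can. A call with a gripper value outside its range is refused whole. "gripper" is the finger opening in cm, from 0 to 8.78, set as the call begins (left out, the last holds). The fingers move at their own pace and stop on an object; "newtons" is the grip in N (left out, the last holds). Time passes only in rows, so rows that repeat a pose let the fingers close. It gives the time, the measured TCP pose, the force and the opening at its end, in the units of the state.
- read_state(): the state, without advancing time (a new reading comes with each control period).
- read_camera(name): name is "side" or "top"; returns the picture (400x640x3 uint8, blue, green, red); there is no depth.
- camera_model(name): a dict with "camera_matrix" (3x3 intrinsics, pixels), "xyz" and "orientation" of the camera in the world. Camera axes: x right, y up, looking along -z (the intrinsics and any distortion apply to the point x, -y, -z); pixel columns grow to the right and rows downward; lengths in mm; the calibration is good to about 2 mm. A picture is of the moment at which its call begins. camera_model takes no time and is no camera call.
- finish_job(): hands the job in, once; it reports no verdict.
The state is a dict: "time": time; "q": joint angles; "joint_vel": joint speeds; "joint_torque": joint torques, N m; "eef_pos": TCP position; "tool_rot": TCP orientation; "contact_force": force on the tool from outside, world axes, zero at the start; "wrist_torque": the same for the moment, N m; "width": finger opening in mm.
Only numpy, scipy, OpenCV 4.12 (cv2) and the standard library are available. Lean on these libraries where they do the work, as an engineer would, in place of code of your own. Each camera call takes 0.05 s, during which the arm holds its last target.

## Task

Fit the loose battery cell into the open bay on top of the white nail-drill power unit: press the cell's flat end against the coil spring contact with its other end still raised, then lower that end behind the end stop so that the cell lies level in the bay, and let go. Feel for the spring and press gently, without squashing it solid, and leave the other things on the table alone.

Things in the scene. Friction and masses are not known exactly. Their poses are not given: they have to be found in the camera images.
- cell_center (a point): Centre of the loose cell, half-way along its axis: a grey cylinder of 26 mm diameter, 65 mm long over all (90 g, give or take a third). Its y axis runs along the cell, towards the flat end; the other end carries a steel button of 10 mm diameter that stands 2 mm proud (included in the 65 mm). At the start the cell lies level in a white stand, its axis 30 mm above the table; the cell may be taken from above across its diameter.
- cell_flat (a point): Centre of the cell's flat end face, 32.5 mm from the cell's centre along the cell's +y.
- rest: The fixed white stand that the cell starts in: plate 56 x 85 mm, 6 mm thick, carrying two V saddles (45 degree faces, 10 mm long, 44 mm clear between them for the fingers, their tops 2 mm below the cell's axis). Origin under its centre at table height; y along the cell. The cell may lie up to 4 mm off its middle along y.
- unit: The fixed white power unit, 100 x 170 mm in x and y, 35 mm high, with a black bay on top. Origin under its centre at table height; y runs along the bay: coil spring at the +y end, end stop at the -y end. Two V saddles (45 degree faces, tops 2 mm below the axis) carry the cell, 24 to 34 mm either side of the bay's middle, 48 mm clear between them for the fingers.
- bay (a point): Point 63 mm above the table over the unit's centre, axes as the unit's: where the seated cell's centre lies if the bay stands mid-travel. The whole bay (saddles, spring, stop) is a stiff insert standing up to 10 mm off this point either way along y, differently each time; that offset is not measured, so feel for it. Bay plate 24 mm below this point, two 3 mm rails at x +-27.5 mm, tops 23 mm below.
- spring_mid (a point): Where the free face of the spring contact is when the bay stands mid-travel (27.5 mm from point bay along +y, same height; really up to 10 mm off along y). A steel disc, 16 mm across, pushed back towards +y against 1.5 N/mm; solid after 9 mm (13.5 N). The block behind begins 18.5 mm further on, top 13 mm above the axis. The seated cell keeps the spring pressed in by 5 mm (7.5 N).
- stop_mid (a point): Middle of the top edge of the end stop's inner face when the bay stands mid-travel (32.5 mm from point bay along -y, 3 mm higher; up to 10 mm off along y with the bay). The stop is 24 mm wide, 8 mm thick. Tilted some 24 degrees, flat end lower, the cell's raised end clears it; as it comes down past the stop the spring must be pressed in 7 mm or more (10 N) to let it by.
- polish: Bystander: polish bottle, 28 mm diameter, 65 mm high. Origin under its centre.
- wipes: Bystander: blue pack of wipes, 100 x 150 x 50 mm. Origin under its centre.
- jar: Bystander: empty glass jar, 70 mm diameter, 90 mm high. Origin under its centre.
- tipbox: Bystander: clear divided box, 90 x 130 x 35 mm. Origin under its centre.
There are look-alikes about, which are no part of the job. Of the things shaped like the unit, the white one is meant.

How it is judged (in metres and radians):
On the way, in this order (a step that is already met when the one before it is completed fails the run):
1. the cell is lifted out of its stand (height (world z) of cell_center above 0.065 m), for 0.1 s.
2. the cell's flat end is pressed on the spring (over 4 N) with its other end still raised (contact force between cell and unit above 4 N and z of cell_center in the frame of bay above 0.003 m and z of cell_flat in the frame of bay below 0.006 m), for 0.1 s.
At the end, for the whole second after the job is handed in: The cell lies at rest in the bay between spring and stop, flat end to the spring: its centre within 3 mm of the bay's axis sideways and in height, level and in line with the bay within 0.06 rad, its flat end 19 to 46 mm from the unit's middle towards the spring (x of cell_center in the frame of bay between -0.003 and 0.003 m and z of cell_center in the frame of bay between -0.003 and 0.003 m and y of cell_flat in the frame of bay between 0.019 and 0.046 m and angle between the y axis of cell_center and the y axis of bay, either way round below 0.06 rad and linear speed of cell below 0.01 m/s); the robot touches nothing.
It fails at once if the cell is pressed on the bay, spring or stop with more than 25 N (spring squashed solid, cell forced) (contact force between cell and unit above 25 N).
It fails at once if the robot presses on the power unit with more than 20 N (contact force between any of the fingers, the arm and unit above 20 N).
It fails at once if the polish bottle, wipes, jar or divided box is moved by more than 20 mm (distance of any of polish, wipes, jar, tipbox from where it was at the start of the episode above 0.02 m).
It also fails if it takes over 72 s, if anything falls off the work surface, if the arm or the gripper's body presses on something with over 40 N, if the wrist force passes 120 N, or if a joint passes its speed limit or range.

## Working session

There is one attempt and no reset: what is moved stays moved. The work goes in short steps, Python scripts to look and compute and a tool call to move; the robot and the scene stay as the last step left them, time stands still between calls to the robot, and variables do not carry over. Pictures are saved under pics/ and viewed, and the job is handed in when it is done.

Besides the shell and the picture viewer there is one more tool, called after "Request:" as name(argument=value, ...), one argument or row to a line, values as JSON. step_arm: Moves the arm, as the interface text tells. Its arguments: {"type":"object","properties":{"deltas":{"type":"array","items":{"type":"array","items":{"type":"array","items":{"type":"number"}}}},"gripper":{"type":"number"},"newtons":{"type":"number"}},"required":["deltas"]}

```bash
ls; mkdir -p pics
python3 - <<'E'
from cell import *
import cv2
s=read_state();print(s)
for n in("side","top"):
    im=read_camera(n);cv2.imwrite(f"pics/{n}0.png",im);m=camera_model(n);print(n,m)
E
```

```text
pics
{'time': 0.0, 'q': array([-1.28609448,  0.47774913,  0.02234206,  1.55639896, -0.01149699,
        1.10932173, -0.08311263]), 'joint_vel': array([ 0.00138675, -0.00015485, -0.00088518, -0.00184874, -0.00069728,
        0.00168232, -0.00028783]), 'joint_torque': array([-6.87570955e-04, -5.82869232e+01,  1.53421473e+00, -2.72612590e+01,
       -5.43726026e-02,  1.71171525e-02,  1.71431325e-04]), 'eef_pos': array([258.16668856, 623.04650797, 221.73812241]), 'tool_rot': array([[-9.23843603e-01,  3.82769772e-01, -5.45909258e-04],
       [ 3.82770139e-01,  9.23842119e-01, -1.66158178e-03],
       [-1.31669315e-04, -1.74399947e-03, -9.99998471e-01]]), 'contact_force': array([ 1.26446761,  0.07107278, -0.21712328]), 'wrist_torque': array([-0.01033657, -0.03489266, -0.02394503]), 'width': 87.89535636159177}
side {'camera_matrix': array([[469.82779493,   0.        , 317.68899893],
       [  0.        , 469.82779493, 194.15656972],
       [  0.        ,   0.        ,   1.        ]]), 'xyz': array([ 236.24167822, -565.84947817,  723.04740544]), 'orientation': array([[ 0.87554205,  0.32682849, -0.35582194],
       [-0.48278806,  0.62002138, -0.61845709],
       [ 0.01848781,  0.71327177,  0.70064369]])}
top {'camera_matrix': array([[441.70428605,   0.        , 317.43068307],
       [  0.        , 441.70428605, 193.4154749 ],
       [  0.        ,   0.        ,   1.        ]]), 'xyz': array([ 413.99915482,   -3.22349124, 1127.82371411]), 'orientation': array([[-0.01453838,  0.98978666, -0.14181325],
       [-0.99987709, -0.01522365, -0.00374842],
       [-0.00586905,  0.14174133,  0.98988633]])}
```

View pics/side0.png

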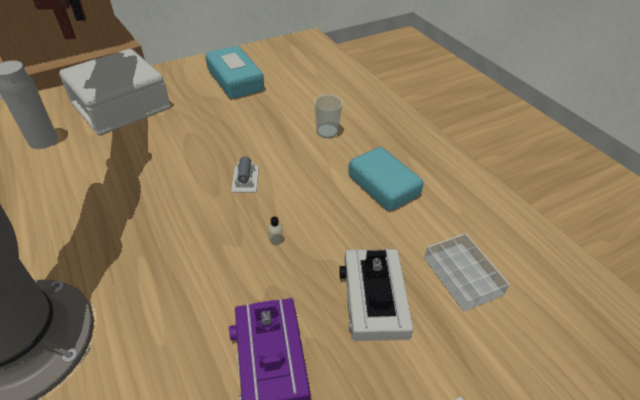

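View pics/top0.png

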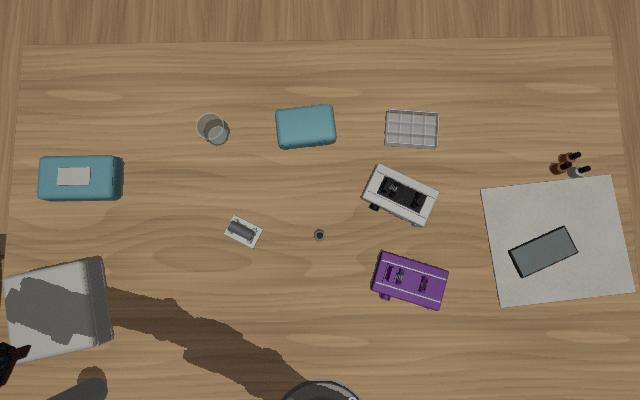

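Candidates: the unit is either the white one (top 400,195; side 378,292) or the purple look-alike (top 410,280; side 270,350), and the task means the white one. The only cell in a white stand is at top (243,231), side (245,172). The grey canister (side 28,105) and the bottle (top 319,235) are not cells. Next is a close crop to check.

Run:
```python
import cv2,numpy as np
t=cv2.imread("pics/top0.png");s=cv2.imread("pics/side0.png")
r=lambda im,x,y,w,h:cv2.resize(im[y:y+h,x:x+w],(400,300),interpolation=cv2.INTER_CUBIC)
a=np.vstack([np.hstack([r(t,360,160,80,60+8)[:,:],r(s,335,240,96,104-32)]),np.hstack([r(t,218,210,56,42),r(s,220,150,56,42)])])
cv2.imwrite("pics/crop0.png",a)
cv2.imwrite("pics/crop1.png",cv2.resize(t[155:235,350:450],(800,600)[:1]+(640,) if 0 else (750,600),interpolation=cv2.INTER_CUBIC))
```

```text
(no output)
```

View pics/crop0.png

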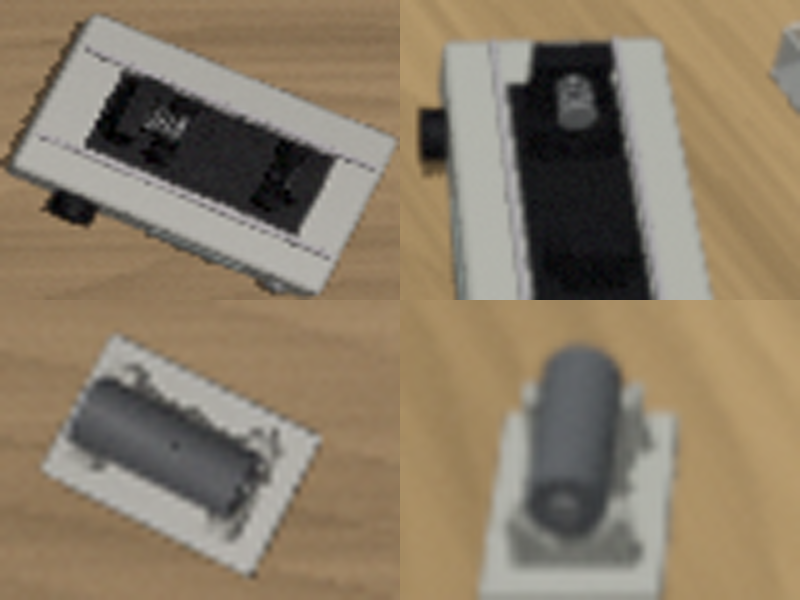

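View pics/crop1.png

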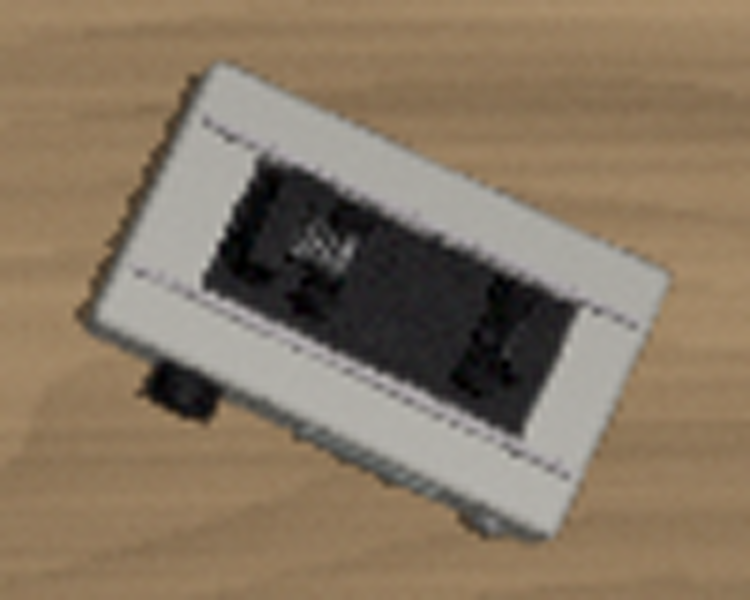

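The crops show the white unit with its spring at the left end (top ≈ 391,187) and its stop at the right. The cell's button end is at the lower right (top ≈ 251,236; side 242,181) and its flat end is at the upper left. Both springward directions are therefore alike, so now I measure.

```bash
cat > h.py <<'E'
import cv2,numpy as np
from cell import *
def ray(n,px):
    m=camera_model(n);K=m["camera_matrix"];px=np.atleast_2d(np.array(px,float))
    d=np.c_[(px[:,0]-K[0,2])/K[0,0],-(px[:,1]-K[1,2])/K[1,1],-np.ones(len(px))]
    return m["xyz"],d@m["orientation"].T
def plane(n,px,z):
    c,d=ray(n,px);return c+d*((z-c[2])/d[:,2])[:,None]
def proj(n,P):
    m=camera_model(n);K=m["camera_matrix"];p=(np.atleast_2d(P)-m["xyz"])@m["orientation"]
    return np.c_[K[0,2]+K[0,0]*p[:,0]/-p[:,2],K[1,2]-K[1,1]*p[:,1]/-p[:,2]]
def fitrect(n,im,box,lo,z,hi=256,maxs=40):
    x,y,w,h=box;c=im[y:y+h,x:x+w];g=c.min(2);sp=c.max(2).astype(int)-g
    m=((g>lo)&(g<hi)&(sp<maxs)).astype(np.uint8)
    k,l,st,_=cv2.connectedComponentsWithStats(m);i=1+np.argmax(st[1:,4]);m=(l==i).astype(np.uint8)
    cn=max(cv2.findContours(m,cv2.RETR_EXTERNAL,cv2.CHAIN_APPROX_NONE)[0],key=cv2.contourArea)[:,0]+[x,y]
    hu=cv2.convexHull(cn)[:,0]
    W=plane(n,hu,z)
    r=cv2.minAreaRect(W[:,:2].astype(np.float32));return r,m
E
python3 - <<'E'
from h import *
t=cv2.imread("pics/top0.png");s=cv2.imread("pics/side0.png")
print("px white top unit",t[180,375],t[215,418],"side face",t[207,380+10],"stand",t[228,228])
for lo in(130,145,155,165):
    for n,im,b in(("top",t,(355,155,95,80)),("side",s,(335,240,80,104))):
        r,m=fitrect(n,im,b,lo,35);print(lo,n,np.round(r[0],1),np.round(r[1],1),round(r[2],1))
        if lo in(130,155): cv2.imwrite(f"pics/m_{n}{lo}.png",m*255)
    for n,im,b in(("top",t,(218,210,56,42)),("side",s,(225,150,40,45))):
        r,m=fitrect(n,im,b,lo,6);print(lo,"rest",n,np.round(r[0],1),np.round(r[1],1),round(r[2],1))
E
```

```text
px white top unit [165 171 173] [100 104 105] side face [170 176 178] stand [76 72 73]
130 top [ 565.6 -206.6] [167.   97.2] 63.1
130 side [ 564.7 -208.6] [170.   98.1] 63.2
130 rest top [481.  191.8] [83.5 52.9] 62.8
130 rest side [480.1 188.5] [83.2 55. ] 62.5
145 top [ 565.9 -207.1] [166.   95.9] 63.2
145 side [ 564.9 -208.8] [167.8  96.9] 63.3
145 rest top [480.8 191.5] [82.2 52.9] 62.8
145 rest side [480.  188.5] [83.2 54.2] 62.5
155 top [ 565.9 -206.9] [163.7  93.9] 63.3
155 side [ 565.4 -209.3] [165.9  95.8] 63.2
155 rest top [480.8 191.5] [82.1 52.9] 62.8
155 rest side [480.8 189.9] [80.  53.6] 62.5
165 top [ 553.3 -200.4] [162.4  64.4] 63.3
165 side [ 565. -209.] [163.1  93.2] 63.3
165 rest top [477.8 185.4] [67.  51.7] 61.7
165 rest side [477.4 181.8] [62.5 51.3] 62.6
```

```bash
cat >> h.py <<'E'
from scipy.spatial.transform import Rotation as Ro
U=np.array([565.3,-207.8]);UY=np.radians(63.2)
Rs=np.array([480.5,190.2]);RY=np.radians(62.65)
def tool(yaw,tilt=0):
    # tool x along yaw (toward the flat end), z down; tilt>0: x end lower
    x=np.array([np.cos(yaw),np.sin(yaw),0]);z=np.array([0,0,-1.]);y=np.cross(z,x)
    R=np.c_[x,y,z];return R@Ro.from_rotvec([0,-tilt,0]).as_matrix()
def delta(p,R):
    s=read_state();T=s["tool_rot"];d=T.T@(np.array(p)-s["eef_pos"])/10
    print("t",round(s["time"],2),"delta",np.round(d,2),np.round(Ro.from_matrix(T.T@R).as_rotvec(),3))
def grasp_pt(s,back=19): return s["eef_pos"]-s["tool_rot"][:,2]*back
E
python3 - <<'E'
from h import *
t=cv2.imread("pics/top0.png");s=cv2.imread("pics/side0.png")
u=np.array([np.cos(RY),np.sin(RY),0])
for n,im in(("top",t),("side",s)):
    a=np.arange(-50,50,2.)
    for z in (43,):
        P=np.r_[Rs,z]+a[:,None]*u;px=proj(n,P)
        v=cv2.remap(im,px[:,0].astype(np.float32),px[:,1].astype(np.float32),cv2.INTER_LINEAR).reshape(-1,3).max(1)
        print(n,z,[(int(i),int(j)) for i,j in zip(a,v)])
    # cross
    w=np.array([u[1],-u[0],0]);a=np.arange(-24,25,2.)
    P=np.r_[Rs,38]+a[:,None]*w;px=proj(n,P)
    v=cv2.remap(im,px[:,0].astype(np.float32),px[:,1].astype(np.float32),cv2.INTER_LINEAR).reshape(-1,3).max(1)
    print("x",[(int(i),int(j)) for i,j in zip(a,v)])
delta([Rs[0],Rs[1],150],tool(RY))
E
```

```text
top 43 [(-50, 134), (-48, 126), (-46, 141), (-44, 168), (-42, 177), (-40, 177), (-38, 173), (-36, 153), (-34, 111), (-32, 97), (-30, 91), (-28, 75), (-26, 94), (-24, 95), (-22, 95), (-20, 92), (-18, 95), (-16, 97), (-14, 96), (-12, 97), (-10, 97), (-8, 96), (-6, 96), (-4, 100), (-2, 96), (0, 98), (2, 99), (4, 100), (6, 101), (8, 101), (10, 103), (12, 102), (14, 103), (16, 102), (18, 103), (20, 103), (22, 102), (24, 101), (26, 100), (28, 101), (30, 99), (32, 105), (34, 121), (36, 130), (38, 145), (40, 149), (42, 149), (44, 146), (46, 146), (48, 146)]
x [(-24, 169), (-22, 175), (-20, 175), (-18, 175), (-16, 175), (-14, 158), (-12, 106), (-10, 83), (-8, 81), (-6, 87), (-4, 94), (-2, 97), (0, 96), (2, 82), (4, 83), (6, 81), (8, 73), (10, 65), (12, 65), (14, 86), (16, 115), (18, 168), (20, 174), (22, 175), (24, 173)]
side 43 [(-50, 67), (-48, 72), (-46, 73), (-44, 77), (-42, 85), (-40, 84), (-38, 80), (-36, 71), (-34, 70), (-32, 75), (-30, 88), (-28, 98), (-26, 102), (-24, 103), (-22, 104), (-20, 104), (-18, 104), (-16, 104), (-14, 103), (-12, 102), (-10, 103), (-8, 103), (-6, 102), (-4, 103), (-2, 103), (0, 103), (2, 104), (4, 105), (6, 104), (8, 103), (10, 103), (12, 103), (14, 104), (16, 104), (18, 105), (20, 104), (22, 104), (24, 103), (26, 103), (28, 104), (30, 114), (32, 127), (34, 143), (36, 153), (38, 158), (40, 159), (42, 158), (44, 158), (46, 158), (48, 159)]
x [(-24, 162), (-22, 161), (-20, 159), (-18, 172), (-16, 175), (-14, 152), (-12, 119), (-10, 98), (-8, 95), (-6, 99), (-4, 102), (-2, 103), (0, 102), (2, 101), (4, 99), (6, 93), (8, 89), (10, 80), (12, 74), (14, 79), (16, 93), (18, 105), (20, 110), (22, 120), (24, 146)]
t 0.1 delta [-37.11 -31.47   7.23] [-1.000e-03  1.000e-03  1.655e+00]
```

Request:
step_arm(
  deltas=[
    [[-3.7, -3.15, 0.7, 0, 0, 0.165], [-7.4, -6.3, 1.4, 0, 0, 0.33], [-11.1, -9.4, 2.2, 0, 0, 0.5], [-14.8, -12.6, 2.9, 0, 0, 0.66], [-18.5, -15.7, 3.6, 0, 0, 0.83], [-22.2, -18.9, 4.3, 0, 0, 0.99], [-26, -22, 5, 0, 0, 1.16], [-29.7, -25.2, 5.8, 0, 0, 1.32], [-33.4, -28.3, 6.5, 0, 0, 1.49], [-37.1, -31.47, 7.2, 0, 0, 1.655], [-37.1, -31.47, 7.2, 0, 0, 1.655], [-37.1, -31.47, 7.2, 0, 0, 1.655]],
  ],
  gripper=7,
  newtons=20,
)

```text
time: 1.6
eef_pos: [480.2, 191.5, 150.5]
tool_rot: [[0.458, 0.889, -0.001], [0.889, -0.458, 0.0], [-0.0, -0.001, -1.0]]
contact_force: [-0.4, -0.3, -0.0]
width: 70.3
```

Run:
```python
from h import *
delta([Rs[0],Rs[1],15],tool(RY));s=read_state();print(s["eef_pos"],s["q"],s["contact_force"])
cv2.imwrite("pics/side1.png",read_camera("side"));cv2.imwrite("pics/top1.png",read_camera("top"))
```

```text
t 1.6 delta [-0.1   0.09 13.55] [-0.001  0.     0.002]
[480.23426364 191.5000477  150.48076421] [-0.89940854  0.32993516  0.48697079  2.02663162 -0.20706273  0.83235798
 -0.76994373] [-0.40189859 -0.30339534 -0.0024227 ]
```

View pics/side1.png

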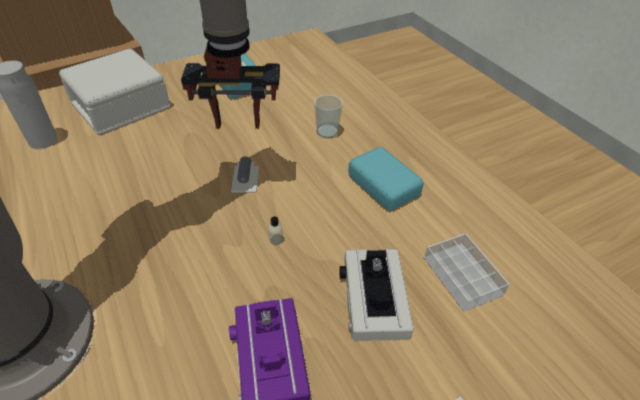

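The gripper (side ≈ 238,110) is open and lined up over the stand (245,172). Next I descend and grip.

Request:
step_arm(
  deltas=[
    [[-0.1, 0.09, 3, 0, 0, 0], [-0.1, 0.09, 6, 0, 0, 0], [-0.1, 0.09, 9, 0, 0, 0], [-0.1, 0.09, 11, 0, 0, 0], [-0.1, 0.09, 12.5, 0, 0, 0], [-0.1, 0.09, 13.4, 0, 0, 0], [-0.1, 0.09, 13.55, 0, 0, 0], [-0.1, 0.09, 13.55, 0, 0, 0]],
  ],
)

```text
time: 2.7
eef_pos: [481.3, 189.8, 15.6]
tool_rot: [[0.459, 0.888, 0.001], [0.888, -0.459, 0.0], [0.001, 0.0, -1.0]]
contact_force: [-1.1, 0.2, 0.1]
width: 70.1
```

Request:
step_arm(
  deltas=[
    [[0, 0, 0, 0, 0, 0], [0, 0, 0, 0, 0, 0], [0, 0, 0, 0, 0, 0], [0, 0, 0, 0, 0, 0], [0, 0, 0, 0, 0, 0], [0, 0, 0, 0, 0, 0], [0, 0, 0, 0, 0, 0]],
  ],
  gripper=2,
  newtons=30,
)

```text
time: 3.58
eef_pos: [480.8, 189.6, 15.1]
tool_rot: [[0.459, 0.888, -0.0], [0.888, -0.459, 0.0], [-0.0, -0.0, -1.0]]
contact_force: [-0.7, 0.2, 1.4]
width: 25.1
```

Request:
step_arm(
  deltas=[
    [[0, 0, -0.5, 0, 0, 0], [0, 0, -2, 0, 0, 0], [0, 0, -5, 0, 0, 0], [0, 0, -9, 0, 0, 0], [0, 0, -13, 0, 0, 0], [0, 0, -13, 0, 0, 0], [0, 0, -13, 0, 0, 0]],
  ],
  newtons=45,
)

```text
time: 4.45
eef_pos: [480.6, 189.6, 145.2]
tool_rot: [[0.459, 0.888, -0.0], [0.888, -0.459, 0.0], [0.0, -0.0, -1.0]]
contact_force: [-1.0, -0.3, -0.8]
width: 25.4
```

Run:
```python
from h import *
s=read_state();print(s["eef_pos"],s["contact_force"],s["wrist_torque"],s["width"])
u=np.array([np.cos(UY),np.sin(UY)])
delta(np.r_[U-u*35,150],tool(UY))
im=read_camera("side");cv2.imwrite("pics/side2.png",im)
c=proj("side",grasp_pt(s))[0].astype(int);print(c)
cv2.imwrite("pics/side2c.png",cv2.resize(im[max(0,c[1]-45):c[1]+45,c[0]-60:c[0]+60],(800,600),interpolation=cv2.INTER_CUBIC))
```

```text
[480.58457904 189.56197087 145.15754553] [-0.96455029 -0.33921572 -0.76036159] [-0.0414606   0.11740967  0.01725791] 25.3921150243116
t 4.45 delta [-34.92  25.79  -0.5 ] [-0.    -0.    -0.009]
[237 119]
```

View pics/side2c.png

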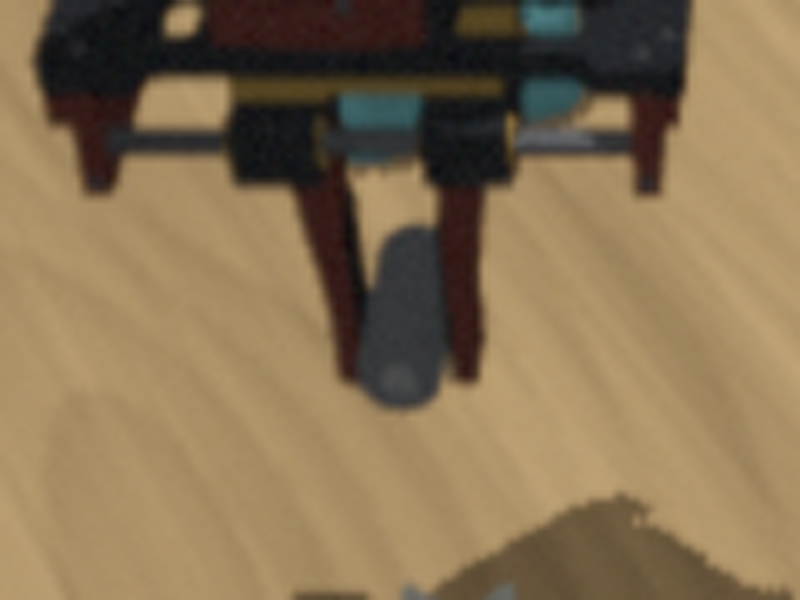

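The cell is held level between the fingers with the button end toward the camera (≈400,380 in the crop). Next I move it over the unit and tilt it.

```bash
cat >> h.py <<'E'
u3=np.array([np.cos(UY),np.sin(UY),0]);x3=np.array([np.sin(UY),-np.cos(UY),0])
BAY=np.r_[U,63.];CX,CZ=1.0,14.9
def tcp_for(cy,cz,tilt):
    R=tool(UY,tilt);C=BAY+u3*cy+np.array([0,0,cz]);return C+R[:,2]*CZ-R[:,0]*CX,R
def cellpose():
    s=read_state();R=s["tool_rot"];C=s["eef_pos"]-R[:,2]*CZ+R[:,0]*CX-BAY
    th=-np.degrees(np.arcsin(R[2,0]));F=C+32.5*R[:,0]
    f=s["contact_force"]
    print("t",round(s["time"],2),"C y,z,x",np.round([C@u3,C[2],C@x3],2),"tilt",round(th,2),"flat y,z",np.round([F@u3,F[2]],2),"F y,z,x",np.round([f@u3,f[2],f@x3],2),"tq",np.round(s["wrist_torque"],2),"w",round(s["width"],2),"yawerr",round(np.degrees(np.arctan2(R[1,0],R[0,0])-UY),2))
E
python3 - <<'E'
from h import *
cellpose()
delta(*tcp_for(-21,90,np.radians(24)))
E
```

```text
t 4.5 C y,z,x [ 317.11   96.42 -254.99] tilt 0.06 flat y,z [349.61  96.39] F y,z,x [-0.   -0.11 -0.03] tq [-0.09  0.06  0.03] w 25.06 yawerr -0.52
t 4.5 delta [-34.17  25.81   0.49] [-0.003 -0.418 -0.009]
```

Request:
step_arm(
  deltas=[
    [[-3.4, 2.6, 0, 0, 0, 0], [-6.8, 5.2, 0, 0, 0, 0], [-10.2, 7.8, 0, 0, -0.05, 0], [-13.6, 10.4, 0, 0, -0.1, 0], [-17, 13, 0, 0, -0.15, 0], [-20.4, 15.5, 0, 0, -0.2, 0], [-23.8, 18.1, 0, 0, -0.25, 0], [-27.2, 20.7, 0.2, 0, -0.3, 0], [-30.6, 23.3, 0.4, 0, -0.36, 0], [-34.17, 25.81, 0.49, -0.003, -0.418, -0.009], [-34.17, 25.81, 0.49, -0.003, -0.418, -0.009], [-34.17, 25.81, 0.49, -0.003, -0.418, -0.009]],
  ],
)

```text
time: 6.0
eef_pos: [552.8, -231.6, 139.1]
tool_rot: [[0.412, 0.893, -0.184], [0.816, -0.451, -0.362], [-0.406, -0.001, -0.914]]
contact_force: [-0.8, 0.3, -1.4]
width: 25.4
```

Run:
```python
from h import *
cellpose();print(read_state()["q"].round(2))
delta(*tcp_for(-20,30,np.radians(24)))
a=read_camera("side");b=read_camera("top")
cv2.imwrite("pics/s3.png",cv2.resize(np.hstack([a[170:370,270:470],b[110:310,300:500]]),(800,400),interpolation=cv2.INTER_CUBIC))
```

```text
t 6.0 C y,z,x [-19.96  89.3   -0.44] tilt 23.95 flat y,z [ 9.75 76.11] F y,z,x [-0.09 -1.41 -0.86] tq [ 0.34 -0.07  0.03] w 25.36 yawerr 0.03
[-0.41  0.61  0.69  1.81  0.03  0.95 -0.28]
t 6.0 delta [2.4  0.05 5.42] [-0.001 -0.001  0.   ]
```

View pics/s3.png

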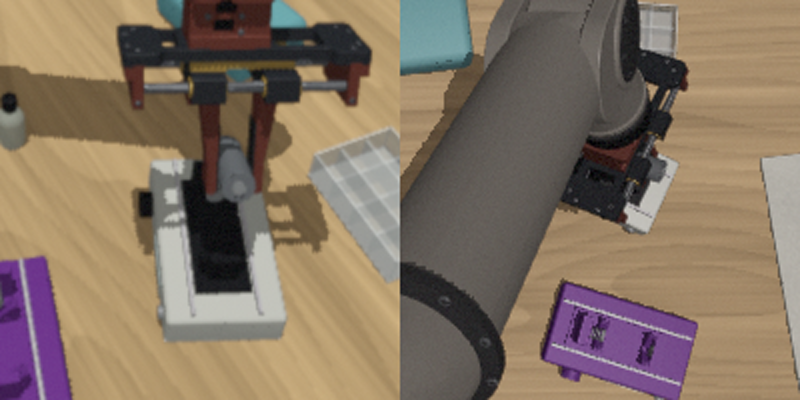

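The tilted cell hangs over the bay (crop ≈ 235,170) with its button end raised toward the stop side. I lower it to the feeling height.

Request:
step_arm(
  deltas=[
    [[0.8, 0.05, 1.8, 0, 0, 0], [1.6, 0.05, 3.6, 0, 0, 0], [2.4, 0.05, 5.42, 0, 0, 0], [2.4, 0.05, 5.42, 0, 0, 0], [2.4, 0.05, 5.42, 0, 0, 0]],
  ],
)

```text
time: 6.72
eef_pos: [553.9, -233.1, 81.1]
tool_rot: [[0.413, 0.893, -0.182], [0.815, -0.451, -0.363], [-0.406, 0.001, -0.914]]
contact_force: [-0.1, -0.5, 0.1]
width: 25.3
```

Run:
```python
from h import *
cellpose()
delta(*tcp_for(-20,17.2,np.radians(24)))
```

```text
t 6.72 C y,z,x [-20.77  31.26   1.27] tilt 23.97 flat y,z [ 8.93 18.05] F y,z,x [-0.5   0.15  0.1 ] tq [ 0.31 -0.11 -0.05] w 25.26 yawerr -0.04
t 6.72 delta [ 0.64 -0.13  1.25] [ 0.001 -0.001 -0.001]
```

Request:
step_arm(
  deltas=[
    [[0.3, -0.08, 0.6, 0, 0, 0], [0.6, -0.08, 1.2, 0, 0, 0], [0.6, -0.08, 1.2, 0, 0, 0], [0.6, -0.08, 1.2, 0, 0, 0]],
  ],
)

```text
time: 7.22
eef_pos: [553.5, -231.9, 67.6]
tool_rot: [[0.412, 0.893, -0.182], [0.816, -0.451, -0.363], [-0.406, 0.001, -0.914]]
contact_force: [0.0, -0.4, -1.0]
width: 25.3
```

Run:
```python
from h import *
cellpose()
read_camera("side")
cellpose()
read_camera("side")
cellpose()
```

```text
t 7.22 C y,z,x [-19.91  17.85   0.34] tilt 23.95 flat y,z [9.79 4.65] F y,z,x [-0.33 -0.97  0.17] tq [ 0.35 -0.07 -0.06] w 25.32 yawerr -0.02
t 7.28 C y,z,x [-19.94  17.94   0.41] tilt 23.95 flat y,z [9.77 4.74] F y,z,x [-0.33 -0.56 -0.24] tq [ 0.34 -0.07 -0.06] w 25.06 yawerr -0.03
t 7.33 C y,z,x [-19.91  17.98   0.43] tilt 23.94 flat y,z [9.8  4.79] F y,z,x [ 0.8  -0.59  0.04] tq [ 0.35 -0.05 -0.03] w 24.95 yawerr -0.04
```

Request:
step_arm(
  deltas=[
    [[0.12, 0, 0.03, 0, 0, 0], [0.21, 0, -0.01, 0, 0, 0], [0.3, 0, -0.05, 0, 0, 0], [0.4, 0, -0.09, 0, 0, 0], [0.4, 0, -0.09, 0, 0, 0]],
  ],
)

```text
time: 7.95
eef_pos: [555.3, -228.2, 66.7]
tool_rot: [[0.412, 0.893, -0.182], [0.816, -0.451, -0.363], [-0.406, 0.001, -0.914]]
contact_force: [0.3, 0.4, -0.0]
width: 24.8
```

```bash
python3 -c "
from h import *
cellpose()"
```

```text
t 7.95 C y,z,x [-15.71  16.94   0.27] tilt 23.95 flat y,z [13.99  3.75] F y,z,x [ 0.52 -0.    0.08] tq [ 0.32 -0.04  0.02] w 24.81 yawerr -0.01
```

Request:
step_arm(
  deltas=[
    [[0.09, 0, -0.04, 0, 0, 0], [0.18, 0, -0.08, 0, 0, 0], [0.27, 0, -0.12, 0, 0, 0], [0.27, 0, -0.12, 0, 0, 0]],
  ],
)

```text
time: 8.45
eef_pos: [556.6, -225.7, 66.8]
tool_rot: [[0.412, 0.893, -0.182], [0.816, -0.451, -0.363], [-0.406, 0.001, -0.914]]
contact_force: [0.1, -0.4, -1.4]
width: 25.4
```

```bash
python3 -c "
from h import *
cellpose()"
```

```text
t 8.45 C y,z,x [-12.9   17.     0.29] tilt 23.95 flat y,z [16.8  3.8] F y,z,x [-0.29 -1.43  0.3 ] tq [ 0.28 -0.11  0.04] w 25.35 yawerr -0.02
```

Request:
step_arm(
  deltas=[
    [[0.09, 0, -0.04, 0, 0, 0], [0.18, 0, -0.08, 0, 0, 0], [0.27, 0, -0.12, 0, 0, 0], [0.27, 0, -0.12, 0, 0, 0]],
  ],
)

```text
time: 8.95
eef_pos: [557.6, -223.5, 66.8]
tool_rot: [[0.412, 0.892, -0.183], [0.815, -0.451, -0.363], [-0.407, 0.001, -0.914]]
contact_force: [-0.5, -2.5, -0.7]
width: 25.3
```

```bash
python3 -c "
from h import *
cellpose()"
```

```text
t 8.95 C y,z,x [-10.51  17.03   0.17] tilt 23.99 flat y,z [19.18  3.82] F y,z,x [-2.42 -0.66  0.65] tq [-0.22  0.1  -0.02] w 25.25 yawerr -0.04
```

Contact is felt at C.y ≈ -12. I press on a little to confirm the spring line.

Request:
step_arm(
  deltas=[
    [[0.09, 0, -0.04, 0, 0, 0], [0.18, 0, -0.06, 0, 0, 0], [0.18, 0, -0.06, 0, 0, 0], [0.18, 0, -0.06, 0, 0, 0]],
  ],
)

```text
time: 9.45
eef_pos: [558.3, -222.0, 66.7]
tool_rot: [[0.413, 0.892, -0.183], [0.815, -0.451, -0.363], [-0.407, 0.001, -0.914]]
contact_force: [-1.8, -3.8, 0.3]
width: 25.2
```

```bash
python3 -c "
from h import *
cellpose()"
```

```text
t 9.45 C y,z,x [-8.84 16.94  0.17] tilt 24.0 flat y,z [20.85  3.72] F y,z,x [-4.16  0.28  0.14] tq [-0.63  0.34  0.05] w 25.19 yawerr -0.06
```

Request:
step_arm(
  deltas=[
    [[0.1, 0, -0.02, 0, 0, 0], [0.18, 0, -0.04, 0, 0, 0], [0.18, 0, -0.04, 0, 0, 0], [0.18, 0, -0.04, 0, 0, 0]],
  ],
)

```text
time: 9.95
eef_pos: [558.8, -221.0, 66.6]
tool_rot: [[0.413, 0.892, -0.183], [0.814, -0.452, -0.364], [-0.407, 0.001, -0.913]]
contact_force: [-2.6, -5.6, 0.1]
width: 25.0
```

```bash
python3 -c "
from h import *
cellpose();read_camera('top');cellpose();read_camera('top');cellpose()"
```

```text
t 9.95 C y,z,x [-7.76 16.8   0.14] tilt 24.05 flat y,z [21.92  3.56] F y,z,x [-6.14  0.13  0.23] tq [-0.92  0.51  0.01] w 25.05 yawerr -0.09
t 10.0 C y,z,x [-7.75 16.81  0.16] tilt 24.05 flat y,z [21.93  3.57] F y,z,x [-6.4   0.58 -1.29] tq [-0.95  0.49  0.01] w 25.28 yawerr -0.09
t 10.05 C y,z,x [-7.8  16.78  0.16] tilt 24.05 flat y,z [21.88  3.54] F y,z,x [-6.12  1.85 -0.76] tq [-0.98  0.46  0.05] w 24.97 yawerr -0.09
```

The spring line is consistent: contact at C.y ≈ -11.9 with a slope of about 1.4 N/mm. That puts the bay offset at about -7.8 mm. I lower the flat end to the axis and press further.

```bash
python3 -c "
from h import *
delta(*tcp_for(-6.8,14.0,np.radians(24)))"
```

```text
t 10.05 delta [ 0.21 -0.02  0.21] [ 0.     0.001 -0.001]
```

Request:
step_arm(
  deltas=[
    [[0.08, 0, 0.07, 0, 0, 0], [0.15, 0, 0.14, 0, 0, 0], [0.22, 0, 0.21, 0, 0, 0], [0.22, 0, 0.21, 0, 0, 0]],
  ],
  newtons=60,
)

```text
time: 10.55
eef_pos: [559.2, -221.0, 64.7]
tool_rot: [[0.414, 0.892, -0.184], [0.814, -0.453, -0.365], [-0.408, 0.001, -0.913]]
contact_force: [-3.2, -6.2, 8.0]
width: 24.7
```

```bash
python3 -c "
from h import *
cellpose();delta(*tcp_for(-6.1,13.7,np.radians(24)))"
```

```text
t 10.55 C y,z,x [-7.49 14.9   0.51] tilt 24.1 flat y,z [22.18  1.63] F y,z,x [-6.97  7.99 -0.12] tq [-1.38  0.98 -0.03] w 24.74 yawerr -0.14
t 10.55 delta [ 0.18 -0.05  0.05] [ 0.001  0.002 -0.002]
```

Request:
step_arm(
  deltas=[
    [[0.1, 0, -0.03, 0, 0, 0], [0.2, 0, -0.06, 0, 0, 0], [0.2, 0, -0.06, 0, 0, 0], [0.2, 0, -0.06, 0, 0, 0]],
  ],
)

```text
time: 11.05
eef_pos: [559.8, -219.9, 64.7]
tool_rot: [[0.414, 0.891, -0.184], [0.813, -0.453, -0.365], [-0.409, 0.001, -0.912]]
contact_force: [-4.5, -7.0, 7.1]
width: 24.9
```

```bash
python3 -c "
from h import *
cellpose();delta(*tcp_for(-6.1,13.7,np.radians(24)))
a=read_camera('side')
cv2.imwrite('pics/s4.png',cv2.resize(a[220:320,320:440],(720,600),interpolation=cv2.INTER_CUBIC))"
```

```text
t 11.05 C y,z,x [-6.25 14.9   0.52] tilt 24.15 flat y,z [23.4  1.6] F y,z,x [-8.25  7.07 -0.83] tq [-1.69  1.09 -0.03] w 24.95 yawerr -0.18
t 11.05 delta [ 0.07 -0.05  0.1 ] [ 0.     0.003 -0.003]
```

View pics/s4.png

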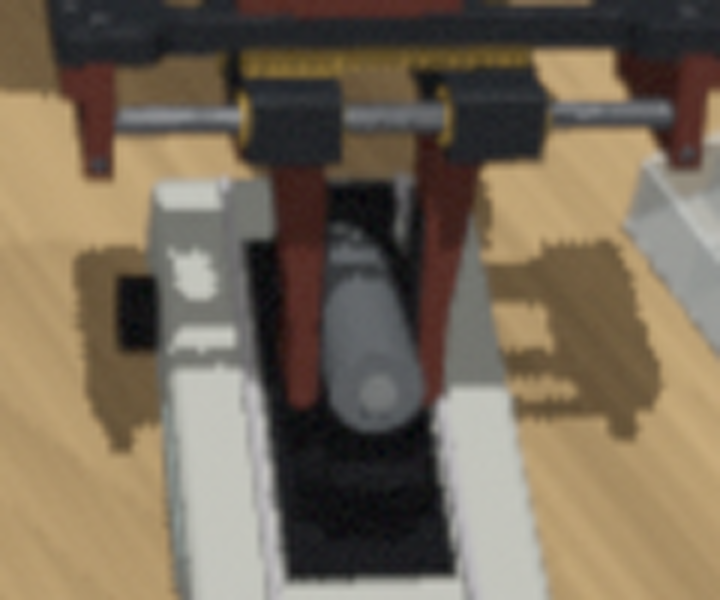

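The cell is pressed on the coil (crop ≈ 350,240) with its button end raised (≈378,388). I check that the button is where the grip model predicts.

```bash
python3 -c "
from h import *
s=read_state();R=s['tool_rot'];C=s['eef_pos']-R[:,2]*CZ+R[:,0]*CX
for l in (-32.5,32.5): print(((proj('side',C+R[:,0]*l)[0]-[320,220])*6).round())
g=cv2.cvtColor(cv2.imread('pics/s4.png'),cv2.COLOR_BGR2GRAY)
p=C-32.5*R[:,0]
for d in (u3,np.array([0,0,1.])): print('px/mm*2',((proj('side',p+2*d)-proj('side',p))[0]*6).round(1))
"
```

```text
[379. 391.]
[341. 272.]
px/mm*2 [-1.  -6.2]
px/mm*2 [ 0.9 -4.3]
```

The prediction (379,391) agrees with the picture. Next I lower in stages.

```bash
python3 -c "
from h import *
cellpose()
for t in (21,18,15): print(t);delta(*tcp_for(-5.9,1.2+32.5*np.sin(np.radians(t)),np.radians(t)))"
```

```text
t 11.1 C y,z,x [-6.26 14.91  0.54] tilt 24.15 flat y,z [23.39  1.61] F y,z,x [-8.5   6.82 -0.49] tq [-1.68  1.08 -0.06] w 24.57 yawerr -0.19
21
t 11.1 delta [ 0.2  -0.05  0.18] [ 0.     0.055 -0.003]
18
t 11.1 delta [ 0.34 -0.06  0.32] [ 0.     0.107 -0.003]
15
t 11.1 delta [ 0.49 -0.06  0.47] [ 0.001  0.16  -0.003]
```

Request:
step_arm(
  deltas=[
    [[0.1, 0, 0.09, 0, 0.027, 0], [0.2, 0, 0.18, 0, 0.055, 0], [0.27, 0, 0.25, 0, 0.08, 0], [0.34, 0, 0.32, 0, 0.107, 0], [0.34, 0, 0.32, 0, 0.107, 0], [0.34, 0, 0.32, 0, 0.107, 0]],
  ],
)

```text
time: 11.85
eef_pos: [560.4, -218.7, 60.3]
tool_rot: [[0.432, 0.891, -0.139], [0.847, -0.454, -0.276], [-0.309, 0.001, -0.951]]
contact_force: [-5.3, -9.0, 7.4]
width: 24.9
```

```bash
python3 -c "
from h import *
cellpose()
for t in (16,14,12,10): print(t);delta(*tcp_for(-5.9,1.0+32.5*np.sin(np.radians(t)),np.radians(t)))"
```

```text
t 11.85 C y,z,x [-6.38 11.16  0.52] tilt 18.01 flat y,z [24.53  1.11] F y,z,x [-10.44   7.43  -0.65] tq [-1.82  1.24 -0.07] w 24.95 yawerr -0.2
16
t 11.85 delta [ 0.13 -0.05  0.1 ] [ 0.001  0.035 -0.003]
14
t 11.85 delta [ 0.22 -0.05  0.21] [ 0.001  0.07  -0.003]
12
t 11.85 delta [ 0.31 -0.05  0.31] [ 0.001  0.105 -0.003]
10
t 11.85 delta [ 0.39 -0.05  0.41] [ 0.001  0.14  -0.003]
```

Request:
step_arm(
  deltas=[
    [[0.13, 0, 0.1, 0, 0.035, 0], [0.22, 0, 0.21, 0, 0.07, 0], [0.31, 0, 0.31, 0, 0.105, 0], [0.31, 0, 0.31, 0, 0.105, 0], [0.31, 0, 0.31, 0, 0.105, 0]],
  ],
)

```text
time: 12.48
eef_pos: [561.2, -217.2, 56.1]
tool_rot: [[0.444, 0.891, -0.093], [0.871, -0.454, -0.186], [-0.208, 0.002, -0.978]]
contact_force: [-5.7, -9.4, 6.1]
width: 24.6
```

```bash
python3 -c "
from h import *
cellpose()
for t in (10,8,6,4,2): print(t);delta(*tcp_for(-6,0.8+32.5*np.sin(np.radians(t)),np.radians(t)))"
```

```text
t 12.47 C y,z,x [-6.17  7.48  0.56] tilt 12.0 flat y,z [25.62  0.72] F y,z,x [-10.99   6.06  -0.81] tq [-1.91  1.32 -0.02] w 24.58 yawerr -0.21
10
t 12.47 delta [ 0.09 -0.06  0.1 ] [ 0.001  0.035 -0.004]
8
t 12.47 delta [ 0.17 -0.06  0.21] [ 0.001  0.07  -0.003]
6
t 12.47 delta [ 0.24 -0.06  0.32] [ 0.001  0.105 -0.003]
4
t 12.47 delta [ 0.32 -0.06  0.43] [ 0.001  0.14  -0.003]
2
t 12.47 delta [ 0.39 -0.06  0.53] [ 0.001  0.175 -0.003]
```

Request:
step_arm(
  deltas=[
    [[0.09, 0, 0.1, 0, 0.035, 0], [0.17, 0, 0.21, 0, 0.07, 0], [0.24, 0, 0.32, 0, 0.105, 0], [0.24, 0, 0.32, 0, 0.105, 0], [0.24, 0, 0.32, 0, 0.105, 0]],
  ],
)

```text
time: 13.1
eef_pos: [562.0, -215.8, 52.2]
tool_rot: [[0.452, 0.891, -0.046], [0.886, -0.454, -0.094], [-0.104, 0.002, -0.995]]
contact_force: [-6.5, -9.2, 3.9]
width: 25.0
```

```bash
python3 -c "
from h import *
cellpose()
for t in (4,2,0): print(t);delta(*tcp_for(-6,0.5+32.5*np.sin(np.radians(t)),np.radians(t)))"
```

```text
t 13.1 C y,z,x [-6.07  3.89  0.62] tilt 5.98 flat y,z [26.25  0.5 ] F y,z,x [-11.14   3.93  -1.63] tq [-1.9   1.29  0.04] w 25.04 yawerr -0.2
4
t 13.1 delta [ 0.07 -0.06  0.11] [ 0.002  0.035 -0.003]
2
t 13.1 delta [ 0.13 -0.06  0.23] [ 0.002  0.069 -0.003]
0
t 13.1 delta [ 0.2  -0.06  0.34] [ 0.002  0.104 -0.003]
```

Request:
step_arm(
  deltas=[
    [[0.07, 0, 0.11, 0, 0.035, 0], [0.13, 0, 0.23, 0, 0.07, 0], [0.2, 0, 0.34, 0, 0.104, 0], [0.2, 0, 0.34, 0, 0.104, 0], [0.2, 0, 0.34, 0, 0.104, 0]],
  ],
)

```text
time: 13.72
eef_pos: [562.9, -214.7, 48.5]
tool_rot: [[0.454, 0.891, 0.002], [0.891, -0.454, -0.002], [-0.001, 0.003, -1.0]]
contact_force: [-7.2, -9.4, 3.4]
width: 25.1
```

```bash
python3 -c "
from h import *
cellpose()
delta(*tcp_for(-6,0.,0))
a=read_camera('side')
cv2.imwrite('pics/s5.png',cv2.resize(a[220:320,320:440],(720,600),interpolation=cv2.INTER_CUBIC))
s=read_state();R=s['tool_rot'];C=s['eef_pos']-R[:,2]*CZ+R[:,0]*CX
for l in (-32.5,32.5): print(((proj('side',C+R[:,0]*l)[0]-[320,220])*6).round())
"
```

```text
t 13.72 C y,z,x [-6.27  0.37  0.95] tilt 0.05 flat y,z [26.23  0.34] F y,z,x [-11.65   3.44  -2.19] tq [-2.21  1.38  0.08] w 25.11 yawerr -0.18
t 13.72 delta [ 0.03 -0.1   0.04] [ 0.002  0.001 -0.003]
[370. 458.]
[341. 267.]
```

View pics/s5.png

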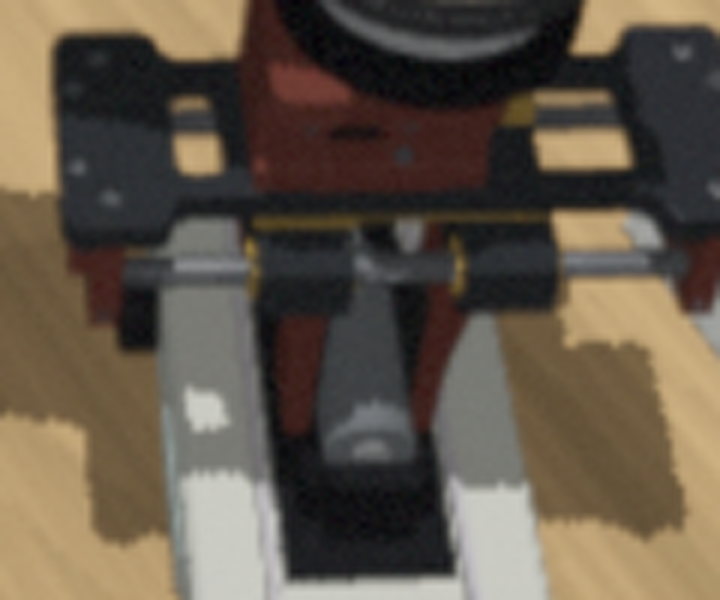

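The picture shows the button end (crop ≈ 370,448) down behind the stop's top edge (≈ y 465) and the cell level. I ease it sideways, lower it a touch and let go.

Request:
step_arm(
  deltas=[
    [[0, -0.05, 0.02, 0, 0, 0], [0, -0.08, 0.04, 0, 0, 0], [0, -0.08, 0.04, 0, 0, 0]],
  ],
  newtons=20,
)

```text
time: 14.15
eef_pos: [563.5, -214.0, 48.3]
tool_rot: [[0.453, 0.891, 0.004], [0.891, -0.453, -0.002], [-0.0, 0.005, -1.0]]
contact_force: [-2.6, -9.4, 3.5]
width: 25.4
```

```bash
python3 -c "
from h import *
cellpose()"
```

```text
t 14.15 C y,z,x [-5.32  0.16  1.14] tilt 0.0 flat y,z [27.18  0.16] F y,z,x [-9.54  3.52  1.91] tq [-2.13  0.81 -0.07] w 25.41 yawerr -0.16
```

Request:
step_arm(
  deltas=[
    [[0, 0, 0, 0, 0, 0], [0, 0, 0, 0, 0, 0], [0, 0, 0, 0, 0, 0], [0, 0, 0, 0, 0, 0], [0, 0, 0, 0, 0, 0], [0, 0, 0, 0, 0, 0]],
  ],
  gripper=5.5,
)

```text
time: 14.9
eef_pos: [563.6, -210.1, 47.3]
tool_rot: [[0.451, 0.893, 0.002], [0.893, -0.451, 0.002], [0.003, 0.001, -1.0]]
contact_force: [-0.6, 1.2, 0.6]
width: 55.1
```

```bash
python3 -c "
from h import *
cellpose()"
```

```text
t 14.9 C y,z,x [-1.84 -0.78 -0.51] tilt -0.18 flat y,z [30.66 -0.68] F y,z,x [ 0.81  0.63 -1.04] tq [-0.02  0.15  0.  ] w 55.14 yawerr 0.01
```

Request:
step_arm(
  deltas=[
    [[0, 0, -1, 0, 0, 0], [0, 0, -3, 0, 0, 0], [0, 0, -7, 0, 0, 0], [0, 0, -11, 0, 0, 0], [-3, 0, -15, 0, 0, 0], [-6, -4, -18, 0, 0, 0], [-9, -9, -20, 0, 0, 0], [-12, -14, -20, 0, 0, 0], [-12, -14, -20, 0, 0, 0], [-12, -14, -20, 0, 0, 0]],
  ],
)

```text
time: 16.15
eef_pos: [384.9, -254.6, 248.1]
tool_rot: [[0.451, 0.893, 0.005], [0.893, -0.451, 0.002], [0.004, 0.004, -1.0]]
contact_force: [1.2, -0.1, -0.4]
width: 55.2
```

```bash
python3 -c "
from h import *
s=read_state();print(s['eef_pos'],s['contact_force'])
a=read_camera('side');b=read_camera('top')
cv2.imwrite('pics/full6.png',a)
cv2.imwrite('pics/s6.png',np.hstack([cv2.resize(a[230:350,325:425],(400,480),interpolation=cv2.INTER_CUBIC),cv2.resize(b[155:235,367:433],(396,480),interpolation=cv2.INTER_CUBIC)]))
"
```

```text
[ 384.87869549 -254.64735392  248.06394455] [ 1.22467749 -0.08415998 -0.35450684]
```

View pics/s6.png

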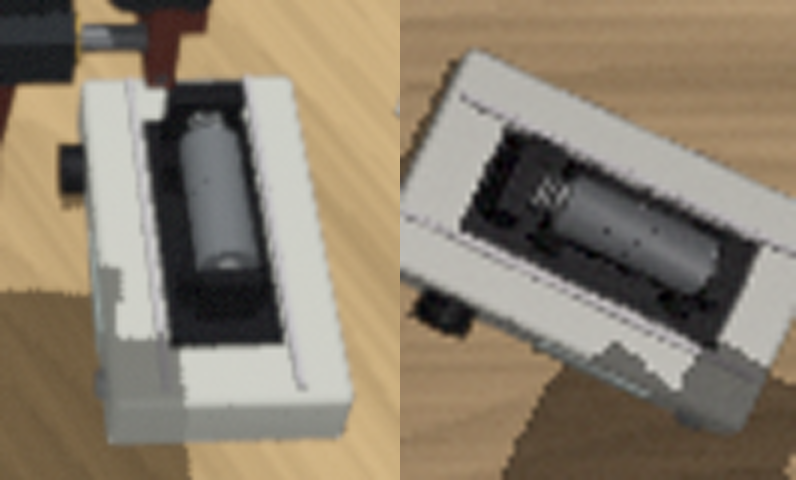

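View pics/full6.png

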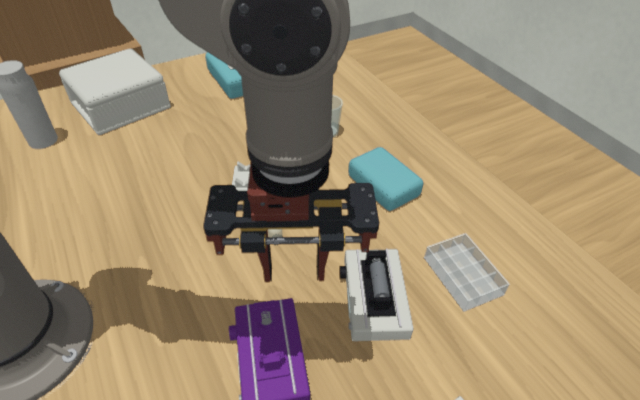

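The cell lies in the bay between the coil (top crop ≈ 550,192) and the stop, and the bystanders look unmoved. One numeric check follows.

```bash
python3 -c "
from h import *
for n in('top','side'):
    im=read_camera(n)
    a=np.arange(-56,50,2.)
    px=proj(n,BAY+np.array([0,0,13])+a[:,None]*u3).astype(np.float32)
    v=cv2.remap(im,px[:,0],px[:,1],cv2.INTER_LINEAR).reshape(-1,3).max(1)
    print(n,[(int(i),int(j)) for i,j in zip(a,v)])
    for c in (-25,-8,10):
        w=np.arange(-22,23,2.);px=proj(n,BAY+np.array([0,0,3])+c*u3+w[:,None]*x3).astype(np.float32)
        v=cv2.remap(im,px[:,0],px[:,1],cv2.INTER_LINEAR).reshape(-1,3).max(1).astype(int)
        m=v>68;print(c,'x-span',w[m&(abs(w)<18)].min(),w[m&(abs(w)<18)].max(),list(v))
"
```

```text
top [(-56, 185), (-54, 159), (-52, 81), (-50, 50), (-48, 42), (-46, 39), (-44, 42), (-42, 44), (-40, 61), (-38, 84), (-36, 105), (-34, 107), (-32, 106), (-30, 106), (-28, 108), (-26, 109), (-24, 108), (-22, 109), (-20, 108), (-18, 110), (-16, 110), (-14, 111), (-12, 113), (-10, 112), (-8, 112), (-6, 113), (-4, 113), (-2, 113), (0, 115), (2, 111), (4, 111), (6, 112), (8, 111), (10, 114), (12, 111), (14, 111), (16, 110), (18, 110), (20, 109), (22, 107), (24, 94), (26, 102), (28, 110), (30, 80), (32, 99), (34, 77), (36, 77), (38, 49), (40, 45), (42, 42), (44, 41), (46, 40), (48, 43)]
-25 x-span -10.0 10.0 [np.int64(40), np.int64(31), np.int64(32), np.int64(36), np.int64(31), np.int64(56), np.int64(74), np.int64(87), np.int64(97), np.int64(110), np.int64(116), np.int64(115), np.int64(108), np.int64(101), np.int64(94), np.int64(89), np.int64(79), np.int64(58), np.int64(38), np.int64(39), np.int64(96), np.int64(143), np.int64(170)]
-8 x-span -10.0 10.0 [np.int64(42), np.int64(41), np.int64(38), np.int64(23), np.int64(23), np.int64(57), np.int64(71), np.int64(83), np.int64(88), np.int64(86)
[... 1504 characters left out ...]
2.0 12.0 [np.int64(33), np.int64(33), np.int64(33), np.int64(34), np.int64(42), np.int64(76), np.int64(99), np.int64(110), np.int64(118), np.int64(123), np.int64(126), np.int64(129), np.int64(128), np.int64(127), np.int64(122), np.int64(117), np.int64(109), np.int64(87), np.int64(50), np.int64(44), np.int64(94), np.int64(152), np.int64(189)]
10 x-span -12.0 12.0 [np.int64(29), np.int64(26), np.int64(26), np.int64(26), np.int64(42), np.int64(73), np.int64(96), np.int64(108), np.int64(116), np.int64(122), np.int64(125), np.int64(127), np.int64(129), np.int64(129), np.int64(123), np.int64(117), np.int64(110), np.int64(83), np.int64(41), np.int64(43), np.int64(107), np.int64(154), np.int64(192)]
```

Both views put the cell's flat edge at y ≈ +24 and its body end at about -38 to -39. It is centred sideways within about 1 mm and in line, which is the expected seat for a bay offset of about -8 mm. I hand in.

```bash
python3 -c "
from cell import *
print(finish_job())"
```

```text
the job is handed in; nothing more can be done
None
```

The cell is seated in the white unit's bay and the job is handed in at about 16 s of the 72 s allowed; the hand-in reports no verdict.

- **Pick and press:** I took the cell from its stand and tilted it 24°, flat end low. I felt the spring at a bay offset of about -8 mm and pressed it in about 7 mm, with 11–12 N along the bay as the most I read. I then lowered the button end behind the stop in stages, let go and moved the arm clear.
- **Last checks:** In both cameras the cell lies in the bay against the spring, about 1 mm or less off centre sideways and in line with the bay. Its flat end is about 24 mm from the unit's middle. Height and level were not measured after release; the tool read level and about 0.2 mm above the bay axis just before. The bystanders looked unmoved by eye, and the arm touches nothing.
- **Small disagreements:**
  - The two cameras differ by about 2 mm on the unit's position along the bay. This did not matter, since the seat was found by feel.
  - With the cell level, the force along the bay read about 2 N above my spring estimate.
  - The cell slid about 1 mm in the grip as I eased it before release.

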